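# Take the scraper off its hook and stand it in the blade caddy

### The arm

A 6-joint arm with a two-finger parallel gripper is mounted at the origin on the work surface. World frame = base frame: x ahead of the robot, y to its left, z up, the work surface at z = 0. Lengths are in mm, angles in rad, forces in N, time in s.
With the tool pointing down it reaches from about 350 to 975 mm from the base axis. Payload 7.1 kg.
Tool frame: the origin (TCP) lies at the very end of the fingers, on their centre line; the grasp point (between the pads) lies 19 mm behind it; x points along the fingers, y is the direction in which the jaws open and shut, and the axes are right-handed (so a half turn about x gives the same grasp; the last joint's range is limited). The gripper opens to 88 mm and grips with 3 to 60 N. Pads are 20 mm wide; open, the fingers measure 115 mm over their backs; the gripper's body (75 mm by 178 mm) begins 61 mm behind the grasp point.
Start: joints at [-1.185, 0.423, 1.63, -0, 1.089, -0.019], TCP at [246.162, -574.464, 222.675] pointing down, gripper open.
Joint ranges: [-3, 3], [-0.9, 2.11], [0.09, 2.58], [-1.31, 4.45], [0.11, 2.69], [-2.54, 2.54]. Speed limits (rad/s): [2.39, 2.39, 3.01, 3.14, 3.14, 3.14].

### API

Orientations are given as a rotation vector (axis times angle).
In Python, from workcell import ctrl gives the robot as it stands. The module is installed in compiled form; this text tells all that it offers.
- The arm moves only by the tool carry_out, never from a script. Its argument "commands" is a list of rows, each a list of 6 numbers: the shift along the tool's x, y, z in m, then the turn, a rotation vector about the tool's x, y, z in degrees. In form: [[tx, ty, tz, rx, ry, rz], ...]. A call has 1 to 8 rows; each row shifts and turns the pose as measured when the row begins, along the tool's axes as they then stand; what a row does not reach is not made up. A row lasts 1/8 s, in which the tool goes at most 62.5 mm and 10.7 degrees, less where a joint would pass 70% of its speed; a pose out of reach is approached as far as the arm can. A call with a gripper value outside its range is refused whole. "grip" is the closure, from 0 (fully open) to 1 (shut), set as the call begins (left out, the last holds). The fingers move at their own pace and stop on an object; the grip force is fixed at half the most. Time passes only in rows, so rows that do not move let the fingers close. It gives the time, the measured TCP pose, the force and the opening at its end, in the units of the state.
- ctrl.get_obs(): the state, without advancing time (a new reading comes with each control period).
- ctrl.get_image(name): name is "scene" or "top" or "wrist"; returns a dict with "pixels" (400x640x3 uint8, blue, green, red), "intrinsics" (3x3 intrinsics, pixels), "rvec" (rotation vector, rad) and "tvec" (3), from world to camera coordinates, as OpenCV has them. Camera axes: x right, y down, z forward; pixel columns grow to the right and rows downward; lengths in mm; the calibration is good to about 2 mm. A picture is of the moment at which its call begins. There is no depth.
- ctrl.close_job(): hands the job in, once; it reports no verdict.
The state is a dict: "t": time; "qpos": joint angles; "qvel": joint speeds; "joint_torque": joint torques, N m; "ee_pos": TCP position; "orientation": TCP orientation; "ft_force": force on the tool from outside, world axes, zero at the start; "moment": the same for the moment, N m; "width": finger opening in mm.
Only numpy, scipy, OpenCV 4.12 (cv2) and the standard library are available. Lean on these libraries where they do the work, as an engineer would, in place of code of your own. Each camera call takes 0.05 s, during which the arm holds its last target. There are 200 camera calls.

### The job

Lift the red-handled scraper up and off its hook on the rack and stand it, blade down, in the free front slot of the wooden blade caddy, with the blade fully home and the handle upright. Ease it in gently: feel for the slot and never ram the blade against the wood. Leave every other tool hanging or standing as it is, do not disturb the loose tub, and let go at the end.

Things in the scene. Friction and masses are not known exactly. Their poses are not given: they have to be found in the camera images.
- scraper: Red-handled scraper to move, 200 mm long, about 0.2 kg (varies), hanging upright on one of the rack's hooks, x and y parallel to the rack's. Origin: centre of the blade's bottom edge, 76 mm above the table at the start; z up along the handle, y across the blade, x through it. Steel blade 5 mm thick (x), 60 wide (y), z = 0 to 50 mm; ferrule 12 x 26 mm, z = 46 to 58 mm.
- scraper_grip (a point): Good place to grip the scraper, near its centre of mass: on the axis of its flat red handle, 77 mm above the foot. The handle is 18 mm (x) by 20 mm (y), z = 50 to 160 mm; grip it across the 20 mm (y).
- scraper_loop (a point): Middle of the underside of the top bar of the scraper's rectangular steel hanging loop, 194 mm above its foot; this rests on the hook, about which it swings freely fore and aft. Opening 26 mm wide (y), from z = 160 to 194 mm; bars 6 mm thick (x); 36 mm wide over all; top at 200 mm.
- rack: Fixed open steel rack, origin on the table, front facing its own -x towards the robot; yaw varies. Posts at x = 30, y = +-200 mm, 368 mm tall, on feet 40 mm wide reaching from x = -55 to 75 mm, 12 mm high. Wooden rail between the posts at x = 30 mm, z = 256 to 280 mm, carrying three hooks at y = -120, 0, 120 mm.
- hook0 (a point): On top of the rack's hook at y = -120 mm, where a tool hangs: x = -35, z = 270 mm in the rack's frame. Each hook is a level flat steel strap 12 mm wide (y), 4 mm thick, from the rail forward to x = -52 mm, where an upright lip 4 mm thick rises 16 mm above it. A tool must rise over 16 mm (under 30 mm, or its loop catches the strap from below), then come 30 mm or more forward.
- hook1 (a point): The like point on the middle hook, y = 0.
- hook2 (a point): The like point on the hook at y = 120 mm.
- lamp (a point): Middle of the underside of the lamp batten above the hooks: x = -30 to 0 mm, y = +-215 mm, z = 345 to 369 mm in the rack's frame. Batten and hooks leave no room for a gripper from straight above; one tilted about 40 degrees, its body leaning to the front of the rack (fingers pointing down and to the rack's +x), gets in.
- caddy: Fixed wooden blade caddy, a block 110 x 110 mm, 50 mm high, origin at the centre of its underside; its front faces its own -x, its yaw varies. Two slots in the top face, each 8 mm (x) by 64 mm (y), 38 mm deep, with 1 mm chamfered edges: the free one at x = -27 mm (front), the one at x = +27 mm (rear) holds the green scraper. Slot floors are 12 mm above the table.
- caddy_hole0 (a point): Centre of the mouth of the caddy's free front slot, level with the caddy's top (z = 50 mm); axes as the caddy's: x across the slot's 8 mm, y along its 64 mm, z up; the slot's floor is 38 mm below. A fully seated scraper has its origin 38 mm below this point.
- spare: A like scraper with a green handle (same shape and size), standing in the caddy's rear slot, blade down. Leave it there. Origin and axes as the red scraper.
- spatula: Dark-handled wooden spatula, pale blade 50 mm wide (y), 7 mm thick, 200 mm long with the same handle size and loop; hangs on the rack. Leave it hanging. Origin at its foot, z up.
- skimmer: Blue-handled skimmer, round metal disc 68 mm across, 200 mm long with the same handle size and loop; hangs on the rack. Leave it hanging. Origin at its foot, z up.
- small_tub: Empty clear plastic tub 140 x 100 x 55 mm, loose on the table. Leave it alone. Origin at the centre of its underside.

How it is judged:
By the outcome, as a careful person would: the job done as asked, in the order asked, and still so for the second after the job is handed in, with the robot touching nothing.
It also fails if it takes over 61 s, if anything falls off the work surface, if the arm or the gripper's body presses on something with over 40 N, if the wrist force passes 120 N, or if a joint passes its speed limit or range.

## Working session

There is one attempt and no reset: what is moved stays moved. The work goes in short steps, Python scripts to look and compute and a tool call to move; the robot and the scene stay as the last step left them, time stands still between calls to the robot, and variables do not carry over. Pictures are saved under pics/ and viewed, about 8 in all and at most 12, crops included, and the job is handed in when it is done.

Besides the shell and the picture viewer there is one more tool, called after "Emit:" as a command line: name --pt "numbers of a row" for each row, then --argument value for the rest. carry_out: Moves the arm, as the interface text tells. Its arguments: {"type":"object","properties":{"commands":{"type":"array"},"grip":{"type":"number"}},"required":["commands"]}

```bash
mkdir -p pics; python3 - <<'E'
from workcell import ctrl
import cv2,numpy as np
np.set_printoptions(precision=4,suppress=True)
print(ctrl.get_obs())
for n in("scene","top"):
    d=ctrl.get_image(n); cv2.imwrite(f"pics/{n}0.png",d["pixels"]); 
    R=cv2.Rodrigues(np.array(d["rvec"],float))[0]
    print(n,d["intrinsics"],R,-R.T@np.array(d["tvec"]).ravel())
E
```

```text
{'t': 0.0, 'qpos': array([-1.185 ,  0.4238,  1.6307, -0.    ,  1.0886, -0.019 ]), 'qvel': array([-0.0003, -0.0009, -0.0005, -0.0003,  0.0002,  0.001 ]), 'joint_torque': array([  0.0025, -54.4621, -27.3666,   0.0643,   0.0226,  -0.0001]), 'ee_pos': array([ 245.9815, -573.9798,  221.917 ]), 'orientation': array([ 1.9991,  0.4118, -1.9997]), 'ft_force': array([ 0.0301, -0.1667,  1.5765]), 'moment': array([-0.06  , -0.0641, -0.0299]), 'width': 87.64644093153666}
scene [[440.8364   0.     313.3998]
 [  0.     440.8364 201.5097]
 [  0.       0.       1.    ]] [[-0.888  -0.4596  0.0145]
 [-0.3429  0.641  -0.6867]
 [ 0.3063 -0.6148 -0.7268]] [ 186.8238  723.6496 1034.6734]
top [[424.4927   0.     315.4957]
 [  0.     424.4927 197.1753]
 [  0.       0.       1.    ]] [[ 0.0177 -0.9998 -0.0112]
 [-0.9956 -0.0166 -0.0922]
 [ 0.092   0.0127 -0.9957]] [ 462.1578    9.8416 1356.006 ]
```

View pics/scene0.png

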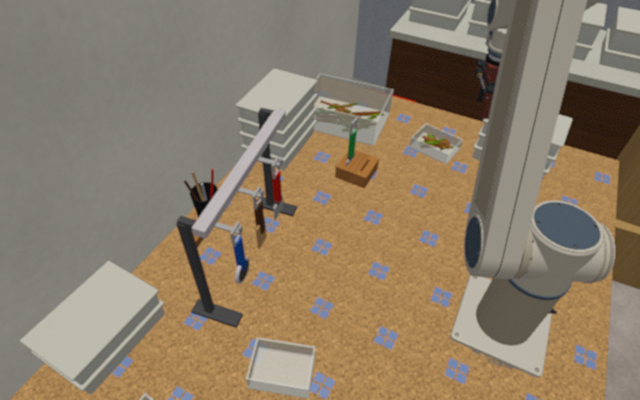

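View pics/top0.png

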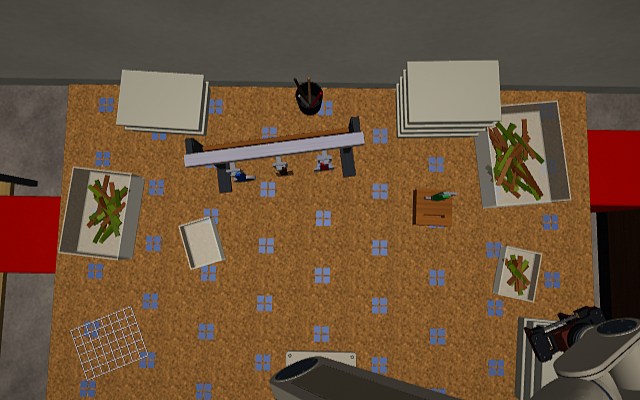

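The scene picture shows the red scraper on the hook nearest the back (277,185), with the spatula at (260,215) and the skimmer at (240,255). In the top picture the rack spans (185–365, 120–190), with red at (324,160). The caddy is at (433,208), with its free slot at about (433,216). I'll enlarge both for measuring.

```bash
python3 - <<'E'
import cv2,numpy as np
t=cv2.imread("pics/top0.png"); s=cv2.imread("pics/scene0.png")
def g(im,x,y,w,h,k): return cv2.resize(im[y:y+h,x:x+w],None,fx=k,fy=k,interpolation=cv2.INTER_CUBIC)
a=g(t,180,110,190,85,4); b=np.zeros((255,760,3),np.uint8)
c=g(t,405,180,60,55,4.5);b[:c.shape[0],:c.shape[1]]=c   # caddy top
c2=g(s,325,115,65,75,3.4);b[:c2.shape[0],280:280+c2.shape[1]]=c2
c3=g(s,235,140,65,75,3.4);b[:c3.shape[0],510:510+c3.shape[1]]=c3
cv2.imwrite("pics/z0.png",np.vstack([a,b]))
E
```

```text
(no output)
```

View pics/z0.png

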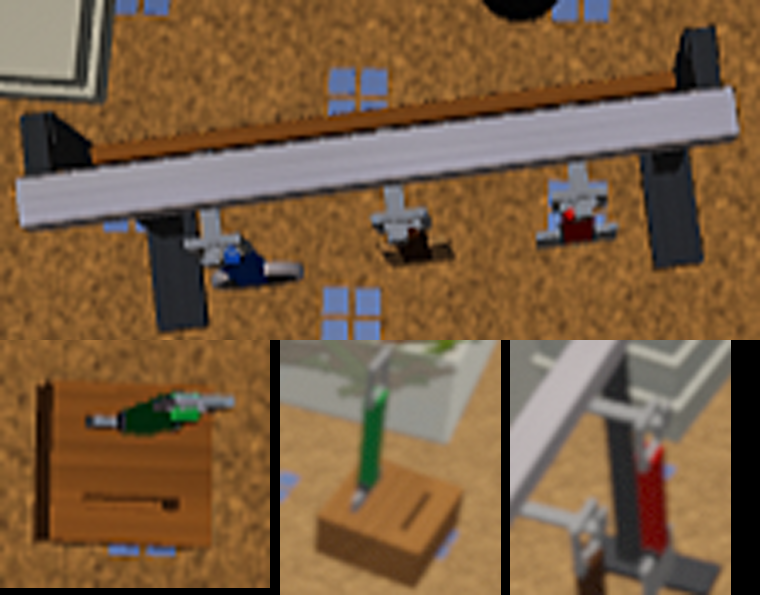

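```bash
cat > h.py <<'E'
import numpy as np,cv2
from scipy.optimize import least_squares
from workcell import ctrl
np.set_printoptions(precision=3,suppress=True)
def proj(d,P): return cv2.projectPoints(np.array(P,float).reshape(-1,1,3),np.array(d["rvec"],float),np.array(d["tvec"],float),np.array(d["intrinsics"],float),None)[0][:,0]
def tf(p,P):
    P=np.array(P,float);c,s=np.cos(p[2]),np.sin(p[2])
    return np.c_[p[0]+c*P[:,0]-s*P[:,1],p[1]+s*P[:,0]+c*P[:,1],P[:,2]]
def fit(obs,p0):  # obs: list of (cam dict, model pts, pixels)
    r=least_squares(lambda p:np.concatenate([(proj(d,tf(p,M))-U).ravel() for d,M,U in obs]),p0,loss="soft_l1",x_scale=[10,10,.1])
    for d,M,U in obs: print("resid",(proj(d,tf(r.x,M))-U).round(1).tolist())
    return r.x
def un(U,k,ox,oy,cx=0,cy=0): return (np.array(U,float)-[cx,cy]+.5)/k-.5+[ox,oy]
E
python3 - <<'E'
from h import *
T=ctrl.get_image("top");S=ctrl.get_image("scene")
r=fit([(T,[[0,215,369],[-30,215,369],[0,-215,369],[-30,-215,369],[-55,220,12],[-55,180,12],[-55,-180,12],[-55,-220,12]],
 un([[16,180],[24,228],[734,88],[738,134],[160,330],[207,325],[655,268],[703,262]],4,180,110))],[750,130,0])
print("rack",r,np.degrees(r[2]))
ct=[[55,55,50],[55,-55,50],[-55,-55,50],[-55,55,50]]
t=(T,ct+[[-27,32,50],[-27,-32,50]],un([[52,380],[210,388],[208,548],[48,542],[83,497],[180,503]],4.5,405,180,0,340))
s=(S,[ct[3],ct[0],ct[1],ct[2]],un([[463,490],[380,455],[318,515],[415,552]],3.4,325,115,280,340))
print("caddyT",fit([t],[680,-350,0]))
for k in range(4):
  pass
c=fit([t,s],[680,-350,0]);print("caddyTS",c)
print("hook0",tf(r,[[-35,-120,270]]),"red grip",tf(r,[[-35,-120,153]]),"slot",tf(c,[[-27,0,50]]))
E
```

```text
resid [[-0.6, -0.5], [-1.3, -0.1], [0.2, -0.7], [1.0, 0.2], [-0.4, 0.7], [0.3, 0.3], [0.1, 0.2], [0.6, 0.1]]
rack [681.555 124.806   0.145] 8.314421359283847
resid [[-0.1, -0.1], [0.5, -0.3], [0.5, -0.2], [-0.0, -0.4], [-0.1, 0.8], [-0.7, 0.3]]
caddyT [ 558.73  -336.905   -0.026]
resid [[-0.4, 0.2], [0.2, -0.6], [0.7, -0.5], [0.2, -0.1], [0.0, 1.0], [-0.6, 0.2]]
resid [[-14.0, 19.1], [-20.0, 18.4], [12.1, -17.9], [13.0, -18.7]]
caddyTS [ 558.733 -336.884   -0.01 ]
hook0 [[664.276   1.006 270.   ]] red grip [[664.276   1.006 153.   ]] slot [[ 531.734 -336.624   50.   ]]
```

```bash
cat >> h.py <<'E'
from scipy.spatial.transform import Rotation as Ro
def Rt(yaw,tilt,sgn=1):
    t=np.radians(tilt);x=np.array([np.sin(t)*np.cos(yaw),np.sin(t)*np.sin(yaw),-np.cos(t)]);y=sgn*np.array([-np.sin(yaw),np.cos(yaw),0])
    return np.c_[x,y,np.cross(x,y)]
def pose(): o=ctrl.get_obs();return np.array(o["ee_pos"]),Ro.from_rotvec(o["orientation"]).as_matrix(),o
def rows(p1,R1,n,p0=None,R0=None):
    if p0 is None: p0,R0,_=pose()
    w=Ro.from_matrix(R0.T@R1).as_rotvec()/n; dp=(np.array(p1)-p0)/n/1000
    for i in range(n):
        Ri=R0@Ro.from_rotvec(w*i).as_matrix()
        print("["+", ".join(f"{v:.4f}" for v in Ri.T@dp)+", "+", ".join(f"{v:.2f}" for v in np.degrees(w))+"],")
def tcp(g,R): return np.array(g)+19*R[:,0]
E
python3 - <<'E'
from h import *
T=ctrl.get_image("top");S=ctrl.get_image("scene")
ct=[[55,55,50],[55,-55,50],[-55,-55,50],[-55,55,50]]
t=(T,ct+[[-27,32,50],[-27,-32,50]],un([[52,380],[210,388],[208,548],[48,542],[83,497],[180,503]],4.5,405,180,0,340))
s=(S,[ct[2],ct[1],ct[0],ct[3]],un([[463,490],[380,455],[318,515],[415,552]],3.4,325,115,280,340))
print("caddyTS",fit([t,s],[560,-337,0]))
p,R,o=pose();print(R)
R1=Rt(.145,45,1);print((Ro.from_matrix(R.T@R1)).magnitude(),(Ro.from_matrix(R.T@Rt(.145,45,-1))).magnitude())
# via: look at caddy
Rv=Rt(-.3,20,1); rows([400,-380,300],Rv,8)
E
```

```text
resid [[0.3, 0.1], [0.9, 0.2], [0.5, 0.3], [0.1, -0.2], [0.1, 1.0], [-0.6, 0.8]]
resid [[-0.5, -0.2], [-5.2, -0.4], [-1.6, 0.3], [-0.0, 0.9]]
caddyTS [ 557.623 -337.693   -0.035]
[[-0.     0.394 -0.919]
 [ 0.001 -0.919 -0.394]
 [-1.    -0.001 -0.   ]]
2.901917678348888 0.825173939416074
[-0.0097, -0.0148, -0.0273, -17.23, -1.12, 3.04],
[-0.0108, -0.0055, -0.0301, -17.23, -1.12, 3.04],
[-0.0114, 0.0042, -0.0301, -17.23, -1.12, 3.04],
[-0.0115, 0.0135, -0.0272, -17.23, -1.12, 3.04],
[-0.0111, 0.0215, -0.0217, -17.23, -1.12, 3.04],
[-0.0101, 0.0275, -0.0140, -17.23, -1.12, 3.04],
[-0.0087, 0.0309, -0.0050, -17.23, -1.12, 3.04],
[-0.0071, 0.0314, 0.0046, -17.23, -1.12, 3.04],
```

```bash
python3 - <<'E'
from h import *
rows([390,-370,290],Rt(0,20,-1),8)
E
```

```text
[-0.0084, -0.0164, -0.0266, 2.87, 2.47, 0.51],
[-0.0075, -0.0176, -0.0261, 2.87, 2.47, 0.51],
[-0.0065, -0.0189, -0.0255, 2.87, 2.47, 0.51],
[-0.0056, -0.0201, -0.0248, 2.87, 2.47, 0.51],
[-0.0047, -0.0213, -0.0239, 2.87, 2.47, 0.51],
[-0.0039, -0.0224, -0.0230, 2.87, 2.47, 0.51],
[-0.0032, -0.0235, -0.0220, 2.87, 2.47, 0.51],
[-0.0024, -0.0245, -0.0210, 2.87, 2.47, 0.51],
```

Emit:
carry_out --pt "-0.0084 -0.0164 -0.0266 2.9 2.5 0.5" --pt "-0.0075 -0.0176 -0.0261 2.9 2.5 0.5" --pt "-0.0065 -0.0189 -0.0255 2.9 2.5 0.5" --pt "-0.0056 -0.02 -0.0248 2.9 2.5 0.5" --pt "-0.0047 -0.0213 -0.024 2.9 2.5 0.5" --pt "-0.004 -0.0224 -0.023 2.9 2.5 0.5" --pt "-0.0032 -0.0235 -0.022 2.9 2.5 0.5" --pt "-0.0024 -0.0245 -0.021 2.9 2.5 0.5" --grip 0

```text
t: 1.3
ee_pos: [394.7, -366.3, 292.7]
orientation: [-2.573, 0.019, 1.773]
ft_force: [-0.5, 0.3, -0.8]
width: 87.6
```

Emit:
carry_out --pt "0 0 0 0 0 0"

```text
t: 1.42
ee_pos: [394.9, -365.1, 293.2]
orientation: [-2.574, 0.017, 1.774]
ft_force: [0.1, 0.1, 0.6]
width: 88.0
```

```bash
python3 - <<'E'
from h import *
import pickle
d=ctrl.get_image("wrist");cv2.imwrite("pics/w1.png",d["pixels"]);pickle.dump(d,open("w1.pkl","wb"))
p,R,o=pose();print(p,R,o["t"])
print(proj(d,tf([558,-337.3,-.03],[[55,55,50],[55,-55,50],[-55,-55,50],[-55,55,50],[-27,32,50],[-27,-32,50]])))
E
```

```text
[ 394.778 -366.     293.094] [[ 0.356 -0.018 -0.934]
 [-0.001 -1.     0.019]
 [-0.935 -0.006 -0.356]] 1.475
[[257.329  82.761]
 [333.106  83.499]
 [332.517 158.194]
 [255.06  157.316]
 [271.731 138.202]
 [316.544 138.692]]
```

View pics/w1.png

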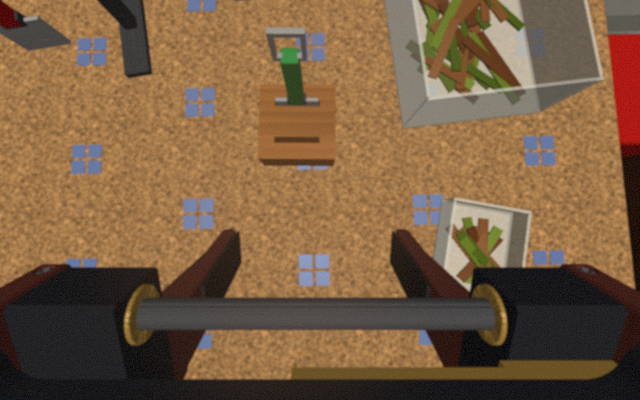

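The wrist picture shows the caddy top at (260–336, 84–158) and the free slot at (274–319, 139). That's about 2.5 px (3 mm) right of the prediction, so I'll refine it later from closer up. Next I go to the pre-grasp pose at the rack.

```bash
python3 - <<'E'
from h import *
R=Rt(.145,45,-1);g=np.array([664.3,1,153])-150*R[:,0]
print(tcp(g,R)); rows(tcp(g,R),R,11)
E
```

```text
[572.641 -12.384 245.631]
[0.0098, -0.0324, -0.0130, -0.73, 2.19, -0.44],
[0.0105, -0.0322, -0.0130, -0.73, 2.19, -0.44],
[0.0112, -0.0319, -0.0130, -0.73, 2.19, -0.44],
[0.0120, -0.0317, -0.0130, -0.73, 2.19, -0.44],
[0.0127, -0.0314, -0.0129, -0.73, 2.19, -0.44],
[0.0135, -0.0311, -0.0128, -0.73, 2.19, -0.44],
[0.0142, -0.0309, -0.0127, -0.73, 2.19, -0.44],
[0.0149, -0.0306, -0.0125, -0.73, 2.19, -0.44],
[0.0156, -0.0303, -0.0123, -0.73, 2.19, -0.44],
[0.0163, -0.0300, -0.0121, -0.73, 2.19, -0.44],
[0.0170, -0.0298, -0.0118, -0.73, 2.19, -0.44],
```

Emit:
carry_out --pt "0.0098 -0.0324 -0.013 -0.7 2.2 -0.4" --pt "0.0105 -0.0322 -0.013 -0.7 2.2 -0.4" --pt "0.0112 -0.032 -0.013 -0.7 2.2 -0.4" --pt "0.012 -0.0317 -0.013 -0.7 2.2 -0.4" --pt "0.0127 -0.0314 -0.013 -0.7 2.2 -0.4" --pt "0.0135 -0.031 -0.0128 -0.7 2.2 -0.4" --pt "0.0142 -0.031 -0.0127 -0.7 2.2 -0.4"

```text
t: 2.35
ee_pos: [511.6, -145.1, 261.1]
orientation: [2.771, 0.112, -1.396]
ft_force: [0.8, -0.3, 0.5]
width: 87.6
```

Emit:
carry_out --pt "0.015 -0.0306 -0.0125 -0.7 2.2 -0.4" --pt "0.0156 -0.03 -0.0123 -0.8 2.2 -0.4" --pt "0.0163 -0.03 -0.012 -0.8 2.2 -0.4" --pt "0.017 -0.03 -0.0118 -0.8 2.2 -0.4" --pt "0 0 0 0 0 0"

```text
t: 2.98
ee_pos: [577.1, -25.4, 242.4]
orientation: [2.831, 0.19, -1.173]
ft_force: [0.0, -0.5, -0.5]
width: 87.4
```

```bash
python3 - <<'E'
from h import *
import pickle
d=ctrl.get_image("wrist");cv2.imwrite("pics/w2.png",d["pixels"]);pickle.dump(d,open("w2.pkl","wb"))
p,R,o=pose();print(p,R,o["t"])
r=[681.6,124.8,.145]
print(proj(d,tf(r,[[-35,-120,153],[-44,-110,126],[-44,-130,126],[-44,-110,236],[-44,-130,236],[-35,-90,76],[-35,-150,76],[-54,-120,286]])))
E
```

```text
[576.957 -26.067 242.644] [[ 0.701  0.141 -0.699]
 [ 0.086 -0.99  -0.113]
 [-0.708  0.019 -0.706]] 3.025
[[299.248 190.47 ]
 [290.223 210.864]
 [309.248 210.977]
 [282.278 143.135]
 [309.599 143.411]
 [276.13  222.75 ]
 [325.682 223.008]
 [292.293 100.404]]
```

View pics/w2.png

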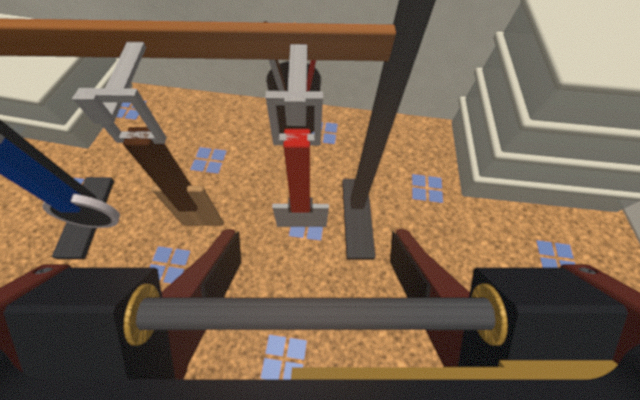

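The wrist picture shows the red handle running from (297,143) to (299,210), centred between the fingers. The blade spans (273–328, 205–226), slightly bigger than predicted. I'll fit the scraper directly.

```bash
python3 - <<'E'
from h import *
import pickle
d=pickle.load(open("w2.pkl","rb"));im=d["pixels"].astype(int);b,g,r=im[...,0],im[...,1],im[...,2]
m=(r>90)&(g<60)&(b<60)
m[:, :265]=0;m[:,335:]=0;m[:125]=0;m[235:]=0
for v in range(128,230,6):
    x=np.where(m[v])[0]; print(v,(x.min(),x.max(),len(x)) if len(x) else None)
for v in (212,216,220,224,227): print(v,im[v,266:336:1].mean(1).round().astype(int).tolist())
print("col",[(v,im[v,285].mean().round()) for v in range(196,236,2)],[(v,im[v,316].mean().round()) for v in range(196,236,2)])
E
```

```text
128 (np.int64(286), np.int64(307), 22)
134 (np.int64(295), np.int64(300), 6)
140 (np.int64(290), np.int64(306), 17)
146 (np.int64(284), np.int64(308), 25)
152 (np.int64(285), np.int64(308), 24)
158 (np.int64(286), np.int64(308), 23)
164 (np.int64(286), np.int64(308), 23)
170 (np.int64(287), np.int64(308), 22)
176 (np.int64(288), np.int64(308), 21)
182 (np.int64(289), np.int64(308), 20)
188 (np.int64(289), np.int64(308), 20)
194 (np.int64(290), np.int64(308), 19)
200 (np.int64(290), np.int64(309), 20)
206 (np.int64(290), np.int64(309), 20)
212 None
218 None
224 None
212 [135, 127, 129, 127, 125, 123, 121, 110, 98, 93, 95, 90, 88, 92, 90, 92, 90, 93, 95, 90, 89, 90, 78, 74, 71, 71, 75, 78, 77, 75, 75, 79, 77, 77, 74, 77, 77, 74, 75, 77, 72, 72, 71, 74, 70, 73, 75, 87, 90, 93, 93, 91, 88, 92, 89, 92, 94, 90, 90, 91, 88, 99, 110, 118, 127, 127, 129, 126, 119, 118]
216 [140, 138, 132, 138, 137, 143, 140, 126, 108, 96, 89, 90, 88, 91, 92, 93, 94, 85, 91, 90, 89, 92, 93, 90, 94, 93, 89, 88, 87, 95, 92, 88, 94, 88, 88, 90, 89, 87, 89, 87, 90, 90, 89, 94, 93, 91, 91, 92, 89, 90, 89, 93, 93, 9
[... 1371 characters left out ...]
90.0)), (222, np.float64(87.0)), (224, np.float64(87.0)), (226, np.float64(104.0)), (228, np.float64(148.0)), (230, np.float64(139.0)), (232, np.float64(127.0)), (234, np.float64(130.0))] [(196, np.float64(136.0)), (198, np.float64(137.0)), (200, np.float64(131.0)), (202, np.float64(123.0)), (204, np.float64(168.0)), (206, np.float64(173.0)), (208, np.float64(122.0)), (210, np.float64(90.0)), (212, np.float64(93.0)), (214, np.float64(92.0)), (216, np.float64(89.0)), (218, np.float64(95.0)), (220, np.float64(91.0)), (222, np.float64(94.0)), (224, np.float64(87.0)), (226, np.float64(113.0)), (228, np.float64(155.0)), (230, np.float64(155.0)), (232, np.float64(158.0)), (234, np.float64(156.0))]
```

```bash
python3 - <<'E'
from h import *
import pickle
d=pickle.load(open("w2.pkl","rb"))
M=[[-2.5,30,76],[-2.5,-30,76],[-2.5,30,126],[-2.5,-30,126],[-9,10,236],[-9,-10,236]]
U=np.array([[276.3,226.3],[326,226.3],[273,208.3],[327.7,208.3],[283.6,144],[308.8,144]])
print(fit([(d,M,U)],[664,1,.145]))
print(proj(d,tf([664,1,.145],M)))
f=least_squares(lambda q:(proj(d,tf(q[:3],np.array(M)+[0,0,q[3]])-0)-U).ravel(),[664,1,.145,0],x_scale=[10,10,.1,10]);print(f.x,f.fun)
E
```

```text
resid [[-0.1, -0.3], [0.1, -0.2], [-1.2, -1.5], [0.8, -1.3], [-0.9, 1.0], [1.3, 1.2]]
[662.667   0.403   0.149]
[[275.957 224.872]
 [325.693 225.125]
 [271.509 205.53 ]
 [328.047 205.884]
 [282.199 143.46 ]
 [309.539 143.736]]
[661.279   0.124   0.15    2.164] [-0.255  0.102  0.233  0.135 -1.437 -1.232  0.985 -1.119 -1.11   0.648
  1.44   0.823]
```

```bash
python3 - <<'E'
from h import *
R=Rt(.147,46,-1);g=np.array([662.6,0.5,153])
p1=tcp(g-60*R[:,0],R);rows(p1,R,4);print();rows(tcp(g,R),R,4,p1,R)
E
```

```text
[0.0212, -0.0038, 0.0003, 0.14, 0.28, -0.25],
[0.0212, -0.0037, 0.0004, 0.14, 0.28, -0.25],
[0.0212, -0.0036, 0.0005, 0.14, 0.28, -0.25],
[0.0212, -0.0035, 0.0006, 0.14, 0.28, -0.25],

[0.0150, -0.0000, 0.0000, 0.00, 0.00, 0.00],
[0.0150, -0.0000, 0.0000, 0.00, 0.00, 0.00],
[0.0150, -0.0000, 0.0000, 0.00, 0.00, 0.00],
[0.0150, -0.0000, 0.0000, 0.00, 0.00, 0.00],
```

Emit:
carry_out --pt "0.021 -0.0038 0.0003 0.2 0.3 -0.3" --pt "0.021 -0.0037 0.0004 0.2 0.3 -0.3" --pt "0.021 -0.0036 0.0005 0.2 0.3 -0.2" --pt "0.021 -0.0035 0.0006 0.1 0.3 -0.2" --pt "0 0 0 0 0 0"

```text
t: 3.65
ee_pos: [636.2, -10.7, 182.7]
orientation: [2.857, 0.203, -1.147]
ft_force: [-1.0, -1.3, -0.4]
width: 87.6
```

```bash
python3 - <<'E'
from h import *
R=Rt(.147,46,-1);g=np.array([662.6,0.5,153]);print(pose()[0]);rows(tcp(g,R),R,5)
E
```

```text
[636.229 -10.734 182.684]
[0.0119, -0.0015, 0.0005, -0.00, -0.05, -0.06],
[0.0119, -0.0015, 0.0005, -0.00, -0.05, -0.06],
[0.0119, -0.0015, 0.0004, -0.00, -0.05, -0.06],
[0.0119, -0.0015, 0.0004, -0.00, -0.05, -0.06],
[0.0119, -0.0015, 0.0004, -0.00, -0.05, -0.06],
```

Emit:
carry_out --pt "0.012 -0.0018 0.0005 0 0 0" --pt "0.012 -0.0016 0.0005 0 0 0" --pt "0.012 -0.0016 0.0004 0 0 0" --pt "0.012 -0.0015 0.0004 0 0 0" --pt "0.012 -0.0015 0.0004 0 -0.1 -0.1" --pt "0 0 0 0 0 0"

```text
t: 4.4
ee_pos: [677.7, -1.7, 142.5]
orientation: [2.857, 0.203, -1.145]
ft_force: [0.4, -0.5, -0.2]
width: 87.9
```

```bash
python3 - <<'E'
from h import *
import pickle
d=ctrl.get_image("wrist");cv2.imwrite("pics/w3.png",d["pixels"]);pickle.dump(d,open("w3.pkl","wb"))
R=Rt(.147,46,-1);g=np.array([662.6,0.5,153]);print(pose()[0]);rows(tcp(g,R),R,1)
E
```

```text
[677.476  -1.714 142.656]
[0.0014, -0.0044, 0.0026, 0.01, -0.30, -0.31],
```

View pics/w3.png

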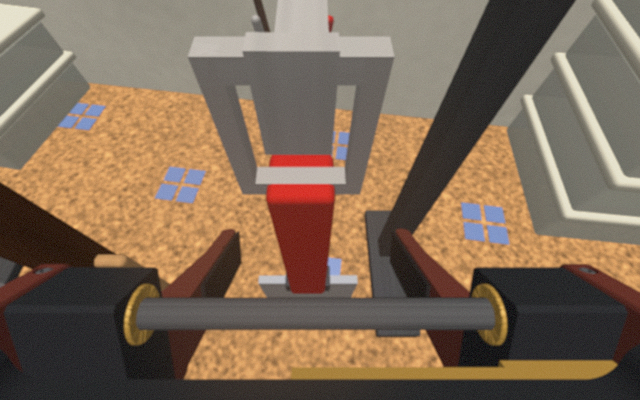

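The handle is at x≈306 px and the finger midpoint is at about 317, so the fingers need to shift about 4–5 mm towards +y. That matches the pose numbers. I'll correct it and check again.

Emit:
carry_out --pt "0.001 -0.003 0.001 0 -0.2 -0.2" --pt "0 -0.002 0.001 0 0 0" --pt "0 0 0 0 0 0"

```text
t: 4.82
ee_pos: [675.5, 3.5, 140.8]
orientation: [2.855, 0.208, -1.151]
ft_force: [-0.3, -0.8, 0.9]
width: 87.5
```

```bash
python3 - <<'E'
from h import *
R=Rt(.147,46,-1);g=np.array([662.6,0.5,153]);print(pose()[0]);rows(tcp(g,R),R,1)
E
```

```text
[675.517   3.514 140.845]
[0.0010, 0.0011, 0.0004, 0.02, -0.09, -0.09],
```

Emit:
carry_out --pt "0 0.001 0 0 0 0" --pt "0 0 0 0 0 0" --pt "0 0 0 0 0 0" --pt "0 0 0 0 0 0" --pt "0 0 0 0 0 0" --pt "0 0 0 0 0 0" --pt "0 0 0 0 0 0" --pt "0 0 0 0 0 0" --grip 1

```text
t: 5.82
ee_pos: [675.7, 2.5, 141.1]
orientation: [2.856, 0.208, -1.15]
ft_force: [-0.5, -0.4, -0.9]
width: 19.6
```

```bash
python3 - <<'E'
from h import *
p,R,o=pose();print(p,o["width"],o["ft_force"]);print("per mm up:",R.T@[0,0,.001],"forward:",R.T@[-np.cos(.147)*.001,-np.sin(.147)*.001,0])
E
```

```text
[675.685   2.503 141.115] 19.590644444028722 [-0.506 -0.364 -0.923]
per mm up: [-0.001  0.    -0.001] forward: [-0.001  0.     0.001]
```

Gripped at 19.6 mm width. Lifting 23 mm.

Emit:
carry_out --pt "-0.0055 0 -0.0057 0 0 0" --pt "-0.0055 0 -0.0057 0 0 0" --pt "-0.0055 0 -0.0057 0 0 0" --pt "0 0 0 0 0 0"

```text
t: 6.32
ee_pos: [673.6, 2.2, 162.8]
orientation: [2.852, 0.207, -1.159]
ft_force: [0.5, 0.3, -2.3]
width: 19.9
```

Emit:
carry_out --pt "-0.0085 0 0.006 0 0 0" --pt "-0.008 0 0.0065 0 0 0"

```text
t: 6.58
ee_pos: [651.7, -0.8, 164.3]
orientation: [2.851, 0.207, -1.161]
ft_force: [0.3, -0.1, -1.9]
width: 19.6
```

Emit:
carry_out --pt "-0.012 0 0.012 0 0 0" --pt "-0.015 0 0.0145 0 0 0" --pt "-0.015 0 0.0145 0 0 0" --pt "-0.015 0 0.0145 0 0 0" --pt "-0.015 0 0.0145 0 0 0" --pt "0 0 0 0 0 0"

```text
t: 7.32
ee_pos: [541.4, -16.4, 162.9]
orientation: [2.849, 0.204, -1.169]
ft_force: [-0.1, -0.4, -1.3]
width: 20.2
```

```bash
python3 - <<'E'
from h import *
import pickle
d=ctrl.get_image("wrist");s=ctrl.get_image("scene")
pickle.dump((d,pose()[0],pose()[1]),open("w4.pkl","wb"))
a=cv2.resize(d["pixels"],None,fx=.75,fy=.75); b=cv2.resize(s["pixels"][110:290,160:400],(480,360))[:300]
cv2.imwrite("pics/w4.png",np.vstack([a,b]))
p,R,o=pose();print(p,o["ft_force"],o["moment"],o["width"],o["t"])
R1=Rt(-.03,46,-1);print(np.degrees(Ro.from_matrix(R.T@R1).as_rotvec()))
# via: above slot, foot ~60mm over mouth -> grip z=50+60+77
g=np.array([531,-337,187+10]);rows(tcp(g,R1),R1,11)
E
```

```text
[543.802 -16.327 163.676] [ 0.571  0.591 -1.294] [-0.127  0.556  0.051] 19.834875802536434 7.425
[7.031 0.481 7.092]
[-0.0042, 0.0289, 0.0016, 0.64, 0.04, 0.64],
[-0.0039, 0.0290, 0.0013, 0.64, 0.04, 0.64],
[-0.0035, 0.0290, 0.0010, 0.64, 0.04, 0.64],
[-0.0032, 0.0291, 0.0006, 0.64, 0.04, 0.64],
[-0.0029, 0.0291, 0.0003, 0.64, 0.04, 0.64],
[-0.0026, 0.0291, -0.0000, 0.64, 0.04, 0.64],
[-0.0022, 0.0292, -0.0003, 0.64, 0.04, 0.64],
[-0.0019, 0.0292, -0.0007, 0.64, 0.04, 0.64],
[-0.0016, 0.0292, -0.0010, 0.64, 0.04, 0.64],
[-0.0012, 0.0292, -0.0013, 0.64, 0.04, 0.64],
[-0.0009, 0.0292, -0.0017, 0.64, 0.04, 0.64],
```

View pics/w4.png

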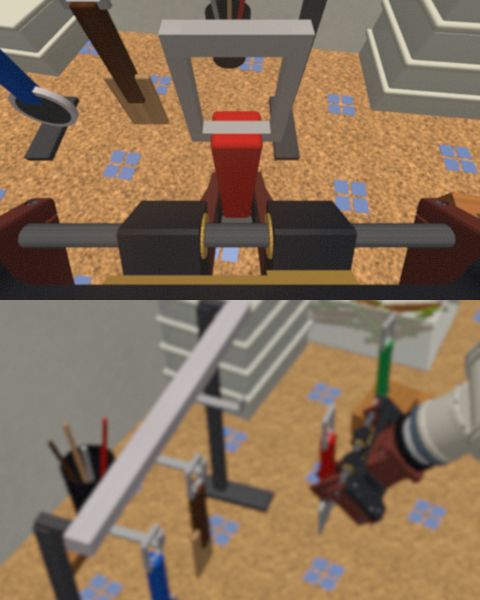

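Seen from the wrist, the scraper is off its hook and held squarely, with the loop top bar at (160–314, 20–57) in the 0.75-scale view. The scene view shows the other tools still hanging. Next I check for slip in the hand against the no-slip prediction.

```bash
cat >> h.py <<'E'
# scraper pose in tool frame, from grasp: (grasp tool pose p,R; scraper origin & upright yaw)
pg=np.array([675.685,2.503,141.115])
E
python3 - <<'E'
from h import *
import pickle
d,p,R=pickle.load(open("w4.pkl","rb"))
Rg=Ro.from_rotvec([2.856,.208,-1.15]).as_matrix()
Rs=Rg.T@Ro.from_rotvec([0,0,.147]).as_matrix(); ps=Rg.T@(np.array([662.6,.5,76])-pg)
print("tilt grasp",np.degrees(np.arccos(-Rg[2,0])),"now",np.degrees(np.arccos(-R[2,0])),"ps",ps)
M=np.array([[-9,10,160],[-9,-10,160],[9,10,160],[9,-10,160],[-3,18,200],[-3,-18,200],[3,18,200],[3,-18,200],[-3,13,194],[-3,-13,194],[-9,10,100],[-9,-10,100]])
W=(M@Rs.T+ps)@R.T+p
print(proj(d,W)*.75)
print("scraper z axis world",R@Rs[:,2],"origin",R@ps+p)
E
```

```text
tilt grasp 46.128903560764215 now 45.51050383421833 ps [35.585 -0.01  56.115]
[[210.209 139.185]
 [264.412 139.186]
 [212.707 102.079]
 [261.62  102.099]
 [159.583  22.671]
 [316.723  22.86 ]
 [163.768   8.194]
 [312.286   8.395]
 [186.4    46.191]
 [289.544  46.291]
 [220.048 193.341]
 [253.45  193.323]]
scraper z axis world [0.011 0.002 1.   ] origin [530.02  -18.421  98.707]
```

```bash
python3 - <<'E'
from h import *
import pickle
d3=pickle.load(open("w3.pkl","rb"));d,p,R=pickle.load(open("w4.pkl","rb"))
M=np.array([[-9,10,160],[-9,-10,160],[9,10,160],[9,-10,160],[-3,18,200],[-3,-18,200],[3,18,200],[3,-18,200],[-3,13,194],[-3,-13,194]])
print(proj(d3,tf([662.6,.5,.147],M+[0,0,76])).round(0).tolist())
for n,im,us in(("w3",d3["pixels"],(230,275,300,340)),("w4",d["pixels"],(230,250,300,316,340,390))):
    im=im.astype(int);g=im.mean(2);s=im[...,2]-im[...,1]
    for u in us:
        q=np.abs(np.diff(g[:300,u]))+np.abs(np.diff(s[:300,u])); print(n,u,[(v,int(g[v,u]),int(g[v+1,u])) for v in np.where(q>28)[0]])
E
```

```text
[[264.0, 199.0], [337.0, 199.0], [269.0, 149.0], [334.0, 149.0], [188.0, 52.0], [397.0, 53.0], [195.0, 32.0], [392.0, 32.0], [226.0, 81.0], [363.0, 82.0]]
w3 230 [(np.int64(56), 164, 122), (np.int64(57), 122, 96), (np.int64(228), 130, 97), (np.int64(229), 97, 73), (np.int64(296), 151, 118), (np.int64(297), 118, 88)]
w3 275 [(np.int64(50), 176, 146), (np.int64(51), 146, 108), (np.int64(153), 100, 100), (np.int64(154), 100, 97), (np.int64(155), 97, 97), (np.int64(165), 108, 134), (np.int64(166), 134, 166), (np.int64(167), 166, 181), (np.int64(182), 183, 173), (np.int64(183), 173, 137), (np.int64(184), 137, 103), (np.int64(274), 156, 174), (np.int64(275), 174, 189), (np.int64(282), 187, 157), (np.int64(283), 157, 121)]
w3 300 [(np.int64(50), 170, 139), (np.int64(51), 139, 112), (np.int64(153), 98, 103), (np.int64(154), 103, 104), (np.int64(155), 104, 100), (np.int64(165), 110, 136), (np.int64(166), 136, 163), (np.int64(167), 163, 181), (np.int64(182), 185, 170), (np.int64(183), 170, 137), (np.int64(184), 137, 106), (np.int64(292), 62, 79), (np.int64(293), 79, 94)]
w3 340 [(np.int64(56),
[... 1242 characters left out ...]
3), (np.int64(159), 91, 112), (np.int64(160), 112, 145), (np.int64(161), 145, 168), (np.int64(176), 172, 161), (np.int64(177), 161, 130), (np.int64(178), 130, 103), (np.int64(289), 57, 72), (np.int64(290), 72, 85)]
w4 340 [(np.int64(45), 163, 130), (np.int64(46), 130, 102), (np.int64(82), 140, 127), (np.int64(85), 137, 142), (np.int64(147), 134, 115), (np.int64(148), 115, 94), (np.int64(149), 94, 88), (np.int64(159), 99, 117), (np.int64(160), 117, 145), (np.int64(161), 145, 169), (np.int64(176), 171, 158), (np.int64(177), 158, 131), (np.int64(178), 131, 99)]
w4 390 [(np.int64(45), 156, 127), (np.int64(212), 59, 99), (np.int64(213), 99, 137), (np.int64(266), 120, 92), (np.int64(267), 92, 56)]
```

```bash
python3 - <<'E'
from h import *
import pickle
d3=pickle.load(open("w3.pkl","rb"));d,p,R=pickle.load(open("w4.pkl","rb"))
P3=np.array([677.476,-1.714,142.656]);R3=Ro.from_rotvec([2.857,.203,-1.145]).as_matrix()
M=np.array([[9,0,160],[-3,0,160],[3,0,160],[-3,0,200],[3,18,200],[-3,18,200],[-3,-18,200.]])
def go(d,p,R,V,uL,uR):
    def f(q):  # yaw .147 base, pitch q0, dx q1, dz q2, dy q3
        yaw=np.arctan2(R[1,0],R[0,0])
        A=Ro.from_euler("ZY",[yaw,q[0]]).as_matrix()
        g=p-19*R[:,0]
        return proj(d,(M-[q[1],q[3],77+q[2]])@A.T+g)
    def res(q):
        U=f(q); return np.r_[U[0,1]-V[0],U[1,1]-V[1],U[2,1]-V[2],U[3,1]-V[3],U[5,0]-uL,U[6,0]-uR]
    s=least_squares(res,[0,0,0,0],x_scale=[.05,3,3,3]);print("pitch deg",np.degrees(s.x[0]),"off",s.x[1:],s.fun)
g=d["pixels"].astype(int).mean(2);print(g[50,205:225].astype(int),g[50,410:430].astype(int))
g=d3["pixels"].astype(int).mean(2);print(g[54,182:200].astype(int),g[54,384:402].astype(int))
go(d3,P3,R3,[154.5,183.7,166.5,56.5],190.5,393)
go(d,p,R,[147.8,177.6,160.7,45.8],214,418.5)
E
```

```text
[137 144 146 141 146 140 125 112  94  89  91  95  90  93  91  95  93  92
  89  96] [ 88  92  93  94  89  93  91  90  75  81 105 125 134 131 136 133 137 132
 134 134]
[141 142 141 139 143 147 166 182 188 190 189 193 190 188 191 189 187 190] [187 187 184 185 187 188 188 186 186 175 159 145 143 143 141 145 145 144]
pitch deg 1.4439662478831627 off [ 2.815  4.244 -4.498] [-1.882  0.596  1.406 -0.121  0.178 -0.178]
pitch deg 2.0745841996157193 off [ 3.602  3.55  -0.139] [-1.326  0.418  0.998 -0.088  0.127 -0.127]
```

No rotational slip: the 0.6° pitch is just the change in tool tilt, to be undone. Next a pose about 110 mm short of the slot, so the wrist camera sees it up close.

```bash
python3 - <<'E'
from h import *
R1=Rt(-.03,46.1,-1);g=np.array([425,-337,190]);rows(tcp(g,R1),R1,11)
E
```

```text
[-0.0105, 0.0275, 0.0087, 0.64, 0.05, 0.65],
[-0.0102, 0.0277, 0.0084, 0.64, 0.05, 0.65],
[-0.0099, 0.0279, 0.0081, 0.64, 0.05, 0.65],
[-0.0096, 0.0281, 0.0078, 0.64, 0.05, 0.65],
[-0.0093, 0.0283, 0.0075, 0.64, 0.05, 0.65],
[-0.0090, 0.0285, 0.0071, 0.64, 0.05, 0.65],
[-0.0087, 0.0287, 0.0068, 0.64, 0.05, 0.65],
[-0.0084, 0.0289, 0.0065, 0.64, 0.05, 0.65],
[-0.0081, 0.0290, 0.0062, 0.64, 0.05, 0.65],
[-0.0077, 0.0292, 0.0058, 0.64, 0.05, 0.65],
[-0.0074, 0.0293, 0.0055, 0.64, 0.05, 0.65],
```

Emit:
carry_out --pt "-0.0105 0.0275 0.0087 0.6 0 0.6" --pt "-0.0102 0.0277 0.0084 0.6 0 0.6" --pt "-0.01 0.028 0.008 0.6 0 0.6" --pt "-0.0096 0.028 0.0078 0.6 0.1 0.6" --pt "-0.0093 0.0283 0.0075 0.6 0.1 0.7" --pt "-0.009 0.0285 0.007 0.7 0.1 0.7"

```text
t: 8.18
ee_pos: [493.2, -196.2, 173.8]
orientation: [2.891, 0.078, -1.159]
ft_force: [0.1, -0.3, -2.7]
width: 20.0
```

Emit:
carry_out --pt "-0.0087 0.0287 0.0068 0.7 0.1 0.7" --pt "-0.0084 0.029 0.0065 0.6 0 0.6" --pt "-0.008 0.029 0.0062 0.6 0 0.6" --pt "-0.0077 0.0292 0.0058 0.6 0 0.6" --pt "-0.0074 0.0293 0.0055 0.7 0 0.7" --pt "0 0 0 0 0 0"

```text
t: 8.93
ee_pos: [449.2, -353.6, 182.5]
orientation: [-2.92, 0.041, 1.158]
ft_force: [0.4, 0.5, -2.0]
width: 19.8
```

```bash
python3 - <<'E'
from h import *
R1=Rt(-.03,46.1,-1);g=np.array([425,-337,190]);print(pose()[0],pose()[2]["t"]);rows(tcp(g,R1),R1,2)
E
```

```text
[ 449.158 -353.632  182.482] 8.925
[-0.0021, -0.0080, 0.0057, 0.30, -0.33, -0.08],
[-0.0020, -0.0080, 0.0058, 0.30, -0.33, -0.08],
```

Emit:
carry_out --pt "-0.002 -0.008 0.0057 0.3 -0.3 0" --pt "-0.002 -0.008 0.0057 0.3 -0.3 -0.1" --pt "0 0 0 0 0 0" --pt "0 0 0 0 0 0"

```text
t: 9.43
ee_pos: [438.8, -332.9, 175.9]
orientation: [-2.903, 0.038, 1.17]
ft_force: [-0.2, 0.6, -2.8]
width: 19.9
```

```bash
python3 - <<'E'
from h import *
import pickle
d=ctrl.get_image("wrist");p,R,o=pose();pickle.dump((d,p,R),open("w5.pkl","wb"));print(p,R,o["t"])
U=proj(d,tf([558,-337.3,-.03],[[55,55,50],[55,-55,50],[-55,-55,50],[-55,55,50],[-27,32,50],[-27,-32,50]]));print(U)
im=d["pixels"][90:290,200:440];cv2.imwrite("pics/w5.png",cv2.resize(im,(720,600),interpolation=cv2.INTER_CUBIC))
E
```

```text
[ 438.794 -332.847  175.886] [[ 0.72  -0.027 -0.693]
 [-0.018 -1.     0.02 ]
 [-0.694 -0.002 -0.72 ]] 9.475
[[271.705 150.377]
 [360.657 150.593]
 [368.213 232.435]
 [263.762 232.115]
 [286.934 208.782]
 [345.125 208.95 ]]
```

View pics/w5.png

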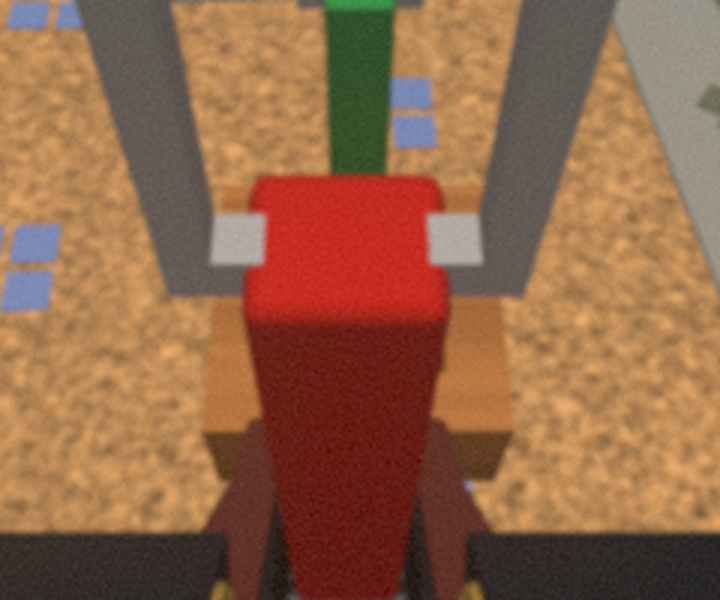

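The wrist crop (3×, offset (200,90)) shows the caddy's front top edge at v≈233.8 with corners at u≈268 and 370. The slot's right end peeks out at about (347.5,208). The handle grip looks unchanged. I'll refine the caddy pose from the wrist pictures w1 and w5 using measured edges.

```bash
python3 - <<'E'
from h import *
import pickle
d1=pickle.load(open("w1.pkl","rb"));d5,p,R=pickle.load(open("w5.pkl","rb"))
def sub(prof,o):  # subpixel of max gradient
    g=np.abs(np.diff(cv2.GaussianBlur(prof.astype(np.float32).reshape(1,-1),(5,1),1).ravel()));k=int(g[1:-1].argmax())+1
    a,b,c=g[k-1:k+2];return o+k+.5+.5*(a-c)/(a-2*b+c+1e-9),round(float(b),1)
i5=d5["pixels"].astype(float);i1=d1["pixels"].astype(float)
sat=lambda i:i[...,2]-i[...,0]
for v in (194,200,212,218,224,230): 
    print(v,"L",sub(i5[v-1:v+2,255:280,0].mean(0),255),"R",sub(i5[v-1:v+2,355:382,0].mean(0),355))
print("front",[sub(i5[225:242,u-2:u+3].mean((1,2)),225) for u in (272,276,280,356,360,364)])
print("slotR",i5[204:214,338:356].mean(2).round().astype(int))
print("w1 slot rows",i1[134:146,268:326:2].mean(2).round().astype(int))
for v in (112,120,128,150): print(v,sub(i1[v-1:v+2,250:270,0].mean(0),250),sub(i1[v-1:v+2,325:345,0].mean(0),325))
print("w1 front",[sub(i1[150:165,u-2:u+3].mean((1,2)),150) for u in (265,280,295,315,330)],"back",[sub(i1[78:92,u-2:u+3,0].mean(1),78) for u in (265,275,310,320,328)])
E
```

```text
194 L (np.float32(270.2022), 9.1) R (np.float32(367.4264), 10.1)
200 L (np.float32(269.54346), 8.6) R (np.float32(367.40466), 7.0)
212 L (np.float32(267.8669), 5.2) R (np.float32(368.85187), 6.2)
218 L (np.float32(267.76343), 5.5) R (np.float32(369.76285), 6.9)
224 L (np.float32(267.47583), 7.8) R (np.float32(370.03345), 6.1)
230 L (np.float32(267.1569), 7.3) R (np.float32(370.41376), 5.5)
front [(np.float32(233.52258), 18.6), (np.float32(233.48698), 18.2), (np.float32(233.39795), 15.0), (np.float32(233.34525), 17.1), (np.float32(233.28433), 16.6), (np.float32(233.28725), 16.2)]
slotR [[ 51  56  49  54  51  53  52  52  51  69  90 113 116 116 114 114 116 117]
 [ 53  53  56  55  54  52  51  55  56  70  97 113 117 115 117 117 117 119]
 [ 54  55  54  52  55  53  48  45  57  70 100 116 124 117 120 118 118 116]
 [ 59  54  54  57  52  44  52  56  55  74  95 107 120 117 116 120 123 118]
 [ 53  44  50  52  57  50  54  52  55  73  92 113 117 121 120 119 119 121]
 [ 51  55  56  46  49  52  53  50  52  73  93 116 116 118 122 118 118 120]
 [ 49  56  53  55  52  55  58  48  54  68  94 115 121 121 
[... 1569 characters left out ...]
 108 108 108 109]
 [111 107 113 111 108 111 113 115 110 109 110 112 111 112 114 109 113 111
  111 114 114 114 112 111 116 115 113 110 111]]
112 (np.float32(258.83286), 6.0) (np.float32(335.9506), 6.8)
120 (np.float32(258.37537), 7.1) (np.float32(335.7046), 5.5)
128 (np.float32(252.00719), 4.8) (np.float32(334.87115), 10.4)
150 (np.float32(257.7068), 4.9) (np.float32(335.29187), 4.2)
w1 front [(np.float32(158.54704), 16.2), (np.float32(158.56664), 16.9), (np.float32(158.61485), 16.4), (np.float32(158.61938), 15.4), (np.float32(158.97101), 14.7)] back [(np.float32(84.08515), 5.3), (np.float32(83.5825), 6.6), (np.float32(84.38034), 3.8), (np.float32(84.49334), 4.9), (np.float32(84.41037), 7.3)]
```

```bash
python3 - <<'E'
from h import *
import pickle
d1=pickle.load(open("w1.pkl","rb"));d5,p,R=pickle.load(open("w5.pkl","rb"))
o1=(d1,[[-55,55,50],[-55,-55,50],[55,55,50],[55,-55,50],[-27,33,50],[-27,-33,50]],np.array([[257.4,158.6],[335.2,158.9],[259.7,83.9],[336.3,84.4],[273.7,139.1],[319.3,139.1]]))
o5=(d5,[[-55,55,50],[-55,-55,50]],np.array([[267,233.55],[370.5,233.25]]))
for o in ([o1],[o5],[o1,o5]):
    c=fit(o,[558,-337,-.03]);print(c,"slot",tf(c,[[-27,0,50]]))
# scraper estimate in w5 by wrist cam: full-image features
Rg=Ro.from_rotvec([2.856,.208,-1.15]).as_matrix()
ps=Rg.T@(np.array([662.6,.5,76])-pg);Rs=Rg.T@Ro.from_rotvec([0,0,.147]).as_matrix()
print("foot no-slip",R@ps+p,"zaxis",R@Rs[:,2],"yaw",np.arctan2((R@Rs)[1,1],(R@Rs)[0,1])-np.pi/2)
E
```

```text
resid [[0.2, -0.3], [-0.1, 0.2], [0.1, -0.2], [-0.7, -0.1], [-0.1, 0.0], [0.5, 0.5]]
[ 556.62  -340.909   -0.029] slot [[ 529.631 -340.131   50.   ]]
resid [[-0.6, -0.0], [0.6, -0.1]]
[ 556.7   -339.839   -0.023] slot [[ 529.707 -339.206   50.   ]]
resid [[0.1, -0.3], [-0.2, 0.1], [-0.1, -0.2], [-0.9, -0.1], [-0.3, 0.0], [0.3, 0.5]]
resid [[-0.1, -0.3], [1.1, 0.2]]
[ 556.645 -340.65    -0.029] slot [[ 529.657 -339.874   50.   ]]
foot no-slip [ 425.513 -332.364  110.782] zaxis [ 0.001 -0.003  1.   ] yaw -0.02566747504214706
```

The relative displacement from scraper to slot agrees between the cameras in x (−132.6 vs −132.9). In y they differ by 3 mm, and the closed grip agreed with the wrist camera, so I'll lean on that. Next I hover above the slot.

```bash
cat >> h.py <<'E'
Rg=Ro.from_rotvec([2.856,.208,-1.15]).as_matrix()
ps=Rg.T@(np.array([662.6,.5,76])-pg);Rs=Rg.T@Ro.from_rotvec([0,0,.147]).as_matrix()
def foot():
    p,R,o=pose();A=R@Rs;print("t",o["t"],"foot",R@ps+p,"lean deg x,y",np.degrees(A[:2,2]),"yaw",np.arctan2(-A[0,1],A[1,1]),"F",o["ft_force"],"M",o["moment"],"w",round(o["width"],1))
def to(f,n,yaw=-.028):
    R1=Ro.from_rotvec([0,0,yaw]).as_matrix()@Rs.T; rows(np.array(f)-R1@ps,R1,n)
E
python3 - <<'E'
from h import *
foot();to([529.7,-339.3,85],6)
E
```

```text
t 9.475 foot [ 425.513 -332.364  110.782] lean deg x,y [ 0.041 -0.183] yaw -0.025667475042147083 F [ 0.919  0.705 -2.753] M [0.008 0.612 0.057] w 19.9
[0.0155, 0.0007, -0.0090, -0.01, 0.01, 0.04],
[0.0155, 0.0007, -0.0090, -0.01, 0.01, 0.04],
[0.0155, 0.0007, -0.0090, -0.01, 0.01, 0.04],
[0.0155, 0.0006, -0.0090, -0.01, 0.01, 0.04],
[0.0155, 0.0006, -0.0090, -0.01, 0.01, 0.04],
[0.0155, 0.0006, -0.0090, -0.01, 0.01, 0.04],
```

Emit:
carry_out --pt "0.0155 0.0007 -0.009 0 0 0" --pt "0.0155 0.0007 -0.009 0 0 0" --pt "0.0155 0.0007 -0.009 0 0 0" --pt "0.0155 0.0006 -0.009 0 0 0.1" --pt "0.0155 0.0006 -0.009 0 0 0.1" --pt "0.0155 0.0006 -0.009 0 0 0" --pt "0 0 0 0 0 0"

```text
t: 10.35
ee_pos: [552.5, -340.0, 148.2]
orientation: [-2.905, 0.042, 1.17]
ft_force: [0.1, 0.7, -2.0]
width: 19.6
```

```bash
python3 - <<'E'
from h import *
foot();to([529.7,-339.3,65],4)
E
```

```text
t 10.35 foot [ 539.253 -339.707   83.093] lean deg x,y [ 0.003 -0.011] yaw -0.02710194139948556 F [ 0.087  0.746 -1.969] M [0.021 0.584 0.011] w 19.6
[0.0014, -0.0000, 0.0049, 0.01, 0.00, 0.01],
[0.0014, -0.0000, 0.0049, 0.01, 0.00, 0.01],
[0.0014, -0.0000, 0.0049, 0.01, 0.00, 0.01],
[0.0014, -0.0000, 0.0049, 0.01, 0.00, 0.01],
```

Emit:
carry_out --pt "0.0014 0 0.0049 0 0 0" --pt "0.0014 0 0.0049 0 0 0" --pt "0.0014 0 0.0045 0 0 0" --pt "0.001 0 0.004 0 0 0" --pt "0 0 0 0 0 0" --pt "0 0 0 0 0 0"

```text
t: 11.1
ee_pos: [540.9, -340.0, 129.9]
orientation: [-2.903, 0.044, 1.171]
ft_force: [0.0, 0.2, -3.3]
width: 19.7
```

```bash
python3 - <<'E'
from h import *
foot();to([529.7,-339.3,57],2)
s=ctrl.get_image("scene");t=ctrl.get_image("top")
a=cv2.resize(s["pixels"][120:195,315:405],(720,600),interpolation=cv2.INTER_CUBIC)
b=cv2.resize(t["pixels"][165:240,395:485],(720,600),interpolation=cv2.INTER_CUBIC)
cv2.imwrite("pics/h1.png",a);cv2.imwrite("pics/h1t.png",b)
c=[529.7,-339.3,-.028]
P=[[-2.5,30,65],[-2.5,-30,65],[2.5,30,65],[0,33,50],[0,-33,50],[5,0,50],[-5,0,50]]
print("scene crop px",((proj(s,tf(c,P))-[315,120]+.5)*8-.5).round(0).tolist())
E
```

```text
t 11.1 foot [ 527.619 -339.651   64.834] lean deg x,y [ 0.076 -0.053] yaw -0.029346844510753537 F [ 0.025  0.206 -3.285] M [ 0.092  0.567 -0.015] w 19.7
[0.0034, -0.0002, 0.0021, -0.04, 0.04, -0.01],
[0.0034, -0.0002, 0.0021, -0.04, 0.04, -0.01],
scene crop px [[376.0, 379.0], [435.0, 296.0], [365.0, 375.0], [364.0, 408.0], [429.0, 317.0], [386.0, 358.0], [408.0, 366.0]]
```

View pics/h1.png

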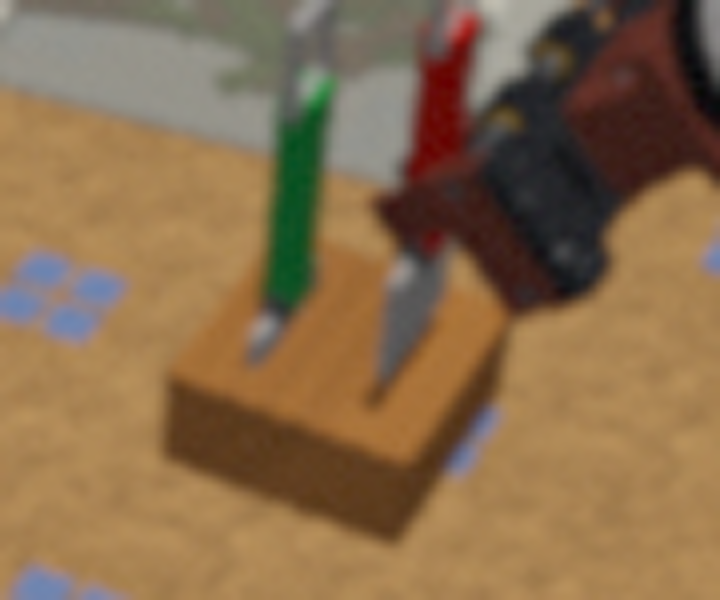

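The scene crop shows the blade's near bottom corner at about (381,383), just above the slot's near end at about (372,403). The blade is lined up to within 1–2 mm and upright. I'll correct x by about +1.5 mm and lower gently.

Emit:
carry_out --pt "0.0022 0 0.001 0 0 0" --pt "0.0022 0 0.0015 0 0 0" --pt "0.0015 0 0.0015 0 0 0" --pt "0 0 0 0 0 0"

```text
t: 11.7
ee_pos: [542.9, -340.0, 122.8]
orientation: [-2.904, 0.044, 1.171]
ft_force: [0.0, -0.3, -1.3]
width: 19.6
```

```bash
python3 - <<'E'
from h import *
foot();to([529.3,-339.6,54],2)
E
```

```text
t 11.7 foot [ 529.646 -339.71    57.703] lean deg x,y [ 0.05  -0.016] yaw -0.028755134075416963 F [ 0.036 -0.28  -1.333] M [ 0.018  0.57  -0.018] w 19.6
[0.0011, -0.0001, 0.0015, -0.02, 0.03, -0.01],
[0.0011, -0.0001, 0.0015, -0.02, 0.03, -0.01],
```

Emit:
carry_out --pt "0.0014 0 0.0015 0 0 0" --pt "0.0014 0 0.0015 0 0 0" --pt "0.001 0 0.001 0 0 0"

```text
t: 12.08
ee_pos: [542.9, -340.1, 117.0]
orientation: [-2.904, 0.044, 1.171]
ft_force: [1.0, 1.0, -2.2]
width: 20.0
```

Emit:
carry_out --pt "0.001 0 0.001 0 0 0" --pt "0.001 0 0.001 0 0 0"

```text
t: 12.32
ee_pos: [543.0, -340.1, 113.9]
orientation: [-2.904, 0.044, 1.171]
ft_force: [0.5, -0.1, -2.1]
width: 19.9
```

```bash
python3 - <<'E'
from h import *
foot()
E
```

```text
t 12.325 foot [ 529.696 -339.773   48.845] lean deg x,y [ 0.047 -0.011] yaw -0.02881751684518751 F [ 0.504 -0.097 -2.148] M [0.014 0.611 0.047] w 19.9
```

Emit:
carry_out --pt "0.001 0 0.001 0 0 0" --pt "0.001 0 0.001 0 0 0"

```text
t: 12.58
ee_pos: [543.0, -340.1, 110.9]
orientation: [-2.904, 0.044, 1.171]
ft_force: [-0.1, 0.3, -1.1]
width: 19.9
```

Emit:
carry_out --pt "0.001 0 0.001 0 0 0" --pt "0.001 0 0.001 0 0 0"

```text
t: 12.82
ee_pos: [543.1, -340.1, 107.9]
orientation: [-2.904, 0.044, 1.171]
ft_force: [0.5, 0.2, -2.0]
width: 19.9
```

```bash
python3 - <<'E'
from h import *
foot()
E
```

```text
t 12.825 foot [ 529.837 -339.823   42.82 ] lean deg x,y [ 0.044 -0.008] yaw -0.028863030812418453 F [ 0.464  0.166 -1.995] M [ 0.046  0.551 -0.027] w 19.9
```

It's in the slot: the foot is 7 mm below the mouth with no force. I keep lowering and watch the force.

Emit:
carry_out --pt "0.0015 0 0.0016 0 0 0" --pt "0.0015 0 0.0016 0 0 0" --pt "0.0015 0 0.0016 0 0 0"

```text
t: 13.2
ee_pos: [543.1, -340.2, 100.9]
orientation: [-2.904, 0.044, 1.171]
ft_force: [-0.1, 0.2, -1.5]
width: 19.9
```

Emit:
carry_out --pt "0.0015 0 0.0016 0 0 0" --pt "0.0015 0 0.0016 0 0 0" --pt "0.0015 0 0.0016 0 0 0"

```text
t: 13.58
ee_pos: [543.0, -340.2, 93.8]
orientation: [-2.904, 0.044, 1.171]
ft_force: [-0.9, -0.5, -1.9]
width: 19.7
```

```bash
python3 - <<'E'
from h import *
foot()
E
```

```text
t 13.575 foot [ 529.669 -339.904   28.719] lean deg x,y [ 0.045 -0.002] yaw -0.028898202757145865 F [-0.86  -0.506 -1.918] M [ 0.022  0.541 -0.003] w 19.7
```

Emit:
carry_out --pt "0.0015 0 0.0016 0 0 0" --pt "0.0015 0 0.0016 0 0 0" --pt "0.0014 0 0.0015 0 0 0"

```text
t: 13.95
ee_pos: [542.9, -340.3, 86.9]
orientation: [-2.904, 0.044, 1.171]
ft_force: [-0.5, -0.4, -2.5]
width: 20.1
```

Emit:
carry_out --pt "0.001 0 0.001 0 0 0" --pt "0.001 0 0.001 0 0 0" --pt "0.0007 0 0.0007 0 0 0"

```text
t: 14.32
ee_pos: [542.9, -340.3, 82.7]
orientation: [-2.904, 0.044, 1.171]
ft_force: [-0.1, -0.4, -1.4]
width: 19.9
```

Emit:
carry_out --pt "0.0007 0 0.0007 0 0 0" --pt "0.0007 0 0.0007 0 0 0"

```text
t: 14.58
ee_pos: [543.0, -340.3, 80.7]
orientation: [-2.904, 0.044, 1.171]
ft_force: [-0.7, -0.7, -2.6]
width: 19.8
```

```bash
python3 - <<'E'
from h import *
foot()
E
```

```text
t 14.575 foot [ 529.724 -339.992   15.581] lean deg x,y [ 0.045 -0.   ] yaw -0.02898848268041271 F [-0.735 -0.713 -2.591] M [0.035 0.503 0.001] w 19.8
```

Emit:
carry_out --pt "0.0007 0 0.0007 0 0 0" --pt "0.0007 0 0.0007 0 0 0"

```text
t: 14.82
ee_pos: [543.1, -340.3, 78.6]
orientation: [-2.904, 0.044, 1.171]
ft_force: [0.1, -0.1, -1.6]
width: 20.0
```

Emit:
carry_out --pt "0.0007 0 0.0007 0 0 0" --pt "0.0007 0 0.0007 0 0 0"

```text
t: 15.08
ee_pos: [543.4, -340.5, 77.1]
orientation: [-2.905, 0.045, 1.169]
ft_force: [-4.8, 1.7, 9.5]
width: 20.1
```

Emit:
carry_out --pt "0.0005 0 0.0005 0 0 0" --pt "0.0005 0 0.0005 0 0 0"

```text
t: 15.32
ee_pos: [543.8, -340.6, 77.1]
orientation: [-2.907, 0.045, 1.165]
ft_force: [-4.0, 0.7, 5.1]
width: 20.1
```

Floor contact came at TCP z = 77.1, where 77 was expected, with a mild 10 N push. I release and retreat along the tool axis.

Emit:
carry_out --pt "-0.0003 0 -0.0003 0 0.3 0" --pt "0 0 0 0 0 0"

```text
t: 15.58
ee_pos: [543.7, -340.6, 77.4]
orientation: [-2.91, 0.045, 1.157]
ft_force: [-0.7, 0.3, -2.8]
width: 20.0
```

Emit:
carry_out --pt "0 0 0 0 0 0" --pt "0 0 0 0 0 0" --pt "0 0 0 0 0 0" --pt "0 0 0 0 0 0" --pt "0 0 0 0 0 0" --pt "0 0 0 0 0 0" --pt "0 0 0 0 0 0" --pt "0 0 0 0 0 0" --grip 0

```text
t: 16.58
ee_pos: [544.4, -340.9, 78.0]
orientation: [-2.911, 0.045, 1.155]
ft_force: [0.5, 0.4, -0.3]
width: 87.5
```

Emit:
carry_out --pt "-0.01 0 0 0 0 0" --pt "-0.02 0 0 0 0 0" --pt "-0.03 0 0 0 0 0" --pt "-0.03 0 0 0 0 0" --pt "-0.03 0 0 0 0 0" --pt "-0.02 0 0 0 0 0" --pt "-0.01 0 0 0 0 0" --pt "0 0 0 0 0 0"

```text
t: 17.58
ee_pos: [429.4, -336.4, 185.5]
orientation: [-2.911, 0.046, 1.157]
ft_force: [-0.6, 0.3, 0.8]
width: 87.7
```

```bash
python3 - <<'E'
from h import *
d=ctrl.get_image("wrist");s=ctrl.get_image("scene")
a=cv2.resize(d["pixels"],(480,300));b=cv2.resize(s["pixels"][110:200,300:444],(480,300),interpolation=cv2.INTER_CUBIC)
cv2.imwrite("pics/f.png",np.vstack([a,b]));cv2.imwrite("pics/fs.png",s["pixels"])
c=[529.7,-339.9,-.028];M=np.array([[-3,18,200],[-3,-18,200],[-9,10,160],[-9,-10,160],[-9,10,60],[-9,-10,60],[-2.5,30,38],[-2.5,-30,38]])
print((proj(d,tf(c,M+[0,0,12]))*.75).round(0).tolist());g=[556.65,-340.6,-.029]
print("green loop/handle",(proj(d,tf(g,M[:4]+[27,0,12]))*.75).round(0).tolist())
print("scene loop top",((proj(s,tf(c,M+[0,0,12]))-[300,110])*10/3).round(0).tolist());print(pose()[2]["t"],pose()[2]["ft_force"])
E
```

```text
[[217.0, 71.0], [257.0, 71.0], [227.0, 106.0], [246.0, 106.0], [229.0, 154.0], [243.0, 154.0], [216.0, 157.0], [256.0, 157.0]]
green loop/handle [[219.0, 35.0], [254.0, 35.0], [228.0, 71.0], [245.0, 71.0]]
scene loop top [[226.0, 63.0], [242.0, 42.0], [231.0, 94.0], [240.0, 83.0], [220.0, 175.0], [229.0, 163.0], [204.0, 201.0], [229.0, 166.0]]
17.675 [0.106 1.092 0.05 ]
```

View pics/f.png

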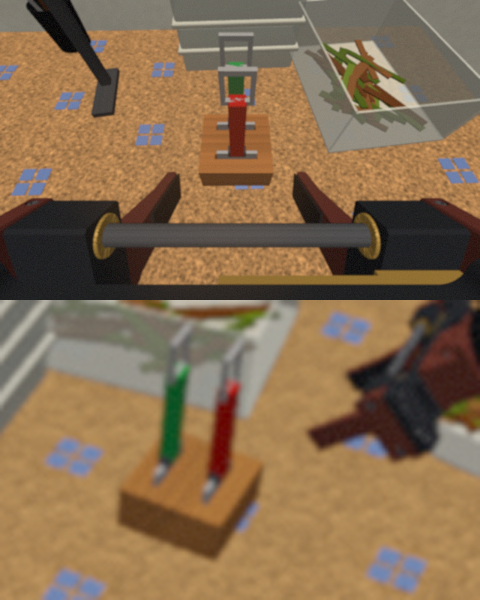

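The wrist view shows the red scraper standing seated: its loop is at (218–257, 68–105), where (217–257, 71–106) was predicted. The scene view shows it parallel to the green one and the same amount proud. The gripper is clear. I'm handing in.

```bash
python3 -c "
from workcell import ctrl
ctrl.close_job()"
```

```text
the job is handed in; nothing more can be done
```

The red scraper is off its hook and standing blade down in the caddy's free front slot. The gripper has let go and is clear. I handed the job in at about 17.7 s of the 61 s allowed.

- **Lift:** I gripped the handle at about 46° tilt and raised it 22 mm, inside the 16–30 mm window. I then brought it about 130 mm forward off the hook.
- **Insertion:** I lowered it in 1–2 mm steps with no contact at the slot's mouth. It touched the floor at TCP z = 77.1 mm, where 77 was expected, with about 10 N.
- **Final check:** After release and retreat, the loop and handle matched the fully seated, upright prediction to within about 3 px. The scraper stands parallel to the green one and at the same height.
- **Other tools and tub:** The green scraper was still standing in the final picture. The spatula and skimmer were still hanging just after the lift. The arm stayed clear of the tub; I did not recheck the tub or the hanging tools after the release.
- **Disagreements:** The top and wrist cameras differed by about 3 mm on the slot's y position; I went with the wrist camera and the blade entered freely. The scraper may have slipped about 1 mm in the grip during the lift.

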